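# Load the capped sample pots into their holders

### The job

Put each of the four green-capped sample pots into the black holder whose well is made for it: narrowest pot in the narrowest well, and so on up to the widest pot in the widest well, each standing upright on the floor of its well and let go. Keep the pots upright, set them down rather than dropping them, and leave the open cup and the tip box where they are.

Things in the scene. Friction and masses are not known exactly. Their poses are not given: they have to be found in the camera images.
- vial_center (a point): The narrow capped sample pot, the narrowest of the four: a closed upright white cylinder with a green screw cap on top (all four have the same cap colour), 22 mm in diameter over its whole height, 76 mm tall including the 16 mm cap, loose, under 0.3 kg. The point is its centre, half-way up (38 mm above its underside); z is up.
- small_pot_center (a point): The small capped sample pot, the second narrowest of the four: a closed upright white cylinder with a green screw cap on top (all four have the same cap colour), 34 mm in diameter over its whole height, 74 mm tall including the 16 mm cap, loose, under 0.3 kg. The point is its centre, half-way up (37 mm above its underside); z is up.
- medium_pot_center (a point): The medium capped sample pot, the second widest of the four: a closed upright white cylinder with a green screw cap on top (all four have the same cap colour), 46 mm in diameter over its whole height, 72 mm tall including the 16 mm cap, loose, under 0.3 kg. The point is its centre, half-way up (36 mm above its underside); z is up.
- large_pot_center (a point): The large capped sample pot, the widest of the four: a closed upright white cylinder with a green screw cap on top (all four have the same cap colour), 58 mm in diameter over its whole height, 70 mm tall including the 16 mm cap, loose, under 0.3 kg. The point is its centre, half-way up (35 mm above its underside); z is up.
- holder_vial_well (a point): The holder for the narrow pot: a fixed black block 90 x 90 mm and 16 mm high with one round well in its middle, 32 mm in diameter and 10 mm deep, its mouth chamfered by 3 mm, its floor grey. The four blocks are alike outside and differ only in the width of the well. The point is the centre of the well's floor, 6 mm above the bench; z is up, x and y along the block's sides.
- holder_small_pot_well (a point): The holder for the small pot: a fixed black block 90 x 90 mm and 16 mm high with one round well in its middle, 44 mm in diameter and 10 mm deep, its mouth chamfered by 3 mm, its floor grey. The four blocks are alike outside and differ only in the width of the well. The point is the centre of the well's floor, 6 mm above the bench; z is up, x and y along the block's sides.
- holder_medium_pot_well (a point): The holder for the medium pot: a fixed black block 90 x 90 mm and 16 mm high with one round well in its middle, 56 mm in diameter and 10 mm deep, its mouth chamfered by 3 mm, its floor grey. The four blocks are alike outside and differ only in the width of the well. The point is the centre of the well's floor, 6 mm above the bench; z is up, x and y along the block's sides.
- holder_large_pot_well (a point): The holder for the large pot: a fixed black block 90 x 90 mm and 16 mm high with one round well in its middle, 68 mm in diameter and 10 mm deep, its mouth chamfered by 3 mm, its floor grey. The four blocks are alike outside and differ only in the width of the well. The point is the centre of the well's floor, 6 mm above the bench; z is up, x and y along the block's sides.
- open_cup_center (a point): An open white cup without a cap, 54 mm across the rim, 48 mm across the foot, 60 mm tall, loose; it stands among the pots and is to be left alone. The point is on its axis, 30 mm above its underside.
- tip_box_center (a point): A closed blue and grey pipette tip box, 120 x 85 mm and 65 mm tall, loose, at the left side of the work; it is to be left alone. The point is its centre.
Not all that is in view belongs to the job. What is shaped like the part that bears medium_pot_center but orange is not meant. What is shaped like the part that bears open_cup_center but purple is not meant.

How it is judged:
By the outcome, as a careful person would: the job done as asked, in the order asked, and still so for the second after the job is handed in, with the robot touching nothing.
It also fails if it takes over 102 s, if anything falls off the work surface, if the arm or the gripper's body presses on something with over 40 N, if the wrist force passes 120 N, or if a joint passes its speed limit or range.

### The arm

A 6-joint arm with a two-finger parallel gripper is mounted at the origin on the work surface. World frame = base frame: x ahead of the robot, y to its left, z up, the work surface at z = 0. Lengths are in m, angles in rad, forces in N, time in s.
With the tool pointing down it reaches from about 0.325 to 0.775 m from the base axis. Payload 9.3 kg.
Tool frame: the origin (TCP) lies midway between the tips of the shut fingers; the grasp point (between the pads) lies 19 mm behind it (ctrl.tcp_to_grasp is the distance from the TCP to the grasp point, in m); z points along the fingers, x is the direction in which the jaws open and shut, and the axes are right-handed (so a half turn about z gives the same grasp; the last joint's range is limited). The gripper opens to 85 mm and grips with 20 to 120 N. Pads are 22 mm wide; open, the fingers measure 114 mm over their backs; the gripper's body (76 mm by 85 mm) begins 54 mm behind the grasp point. The pads swing forward as they close: fully open they stand 13 mm farther back than shut.
Start: joints at [-1.453, 0.259, 0.021, 1.334, 0, 1.418], TCP at [0.147, -0.53, 0.231] pointing down, gripper open.
Joint ranges: [-3.04, 3.04], [-0.91, 1.82], [-1.04, 1.36], [-1.92, 1.95], [-1.52, 1.45], [-3.14, 3.14]. Speed limits (rad/s): [2.22, 2.22, 2.79, 3.14, 3.14, 3.14].

### API

Orientations are given as [roll, pitch, yaw] about the fixed x, y, z axes, in that order (R = Rz(yaw) Ry(pitch) Rx(roll)).
In Python, from cell import ctrl, viewer, job gives the robot as it stands.
- The arm moves only by the tool step_arm, never from a script. Its argument "commands" is a list of rows, each a list of 2 entries, a list of its own where there are three numbers: the shift along the tool's x, y, z in units of 0.02 m (1.0 is 0.02 m), then the turn about the tool's z in units of 360 degrees (1.0 is 360 degrees). A call has 1 to 12 rows; each row shifts and turns the commanded pose from where the row before left it, along the tool's axes as they then stand; what a row does not reach is not made up. A row lasts 1/8 s, in which the tool goes at most 62.5 mm and 10.7 degrees, less where a joint would pass 70% of its speed; a pose out of reach is approached as far as the arm can. A call with a number of a shift or a turn outside -1 to 1 is refused whole. A call with a gripper value outside its range is refused whole. "gripper" is the closure in counts, from 0 (fully open) to 255 (shut), set as the call begins (left out, the last holds). The fingers move at their own pace and stop on an object; the grip force is fixed at half the most. Time passes only in rows, so rows that do not move let the fingers close. It gives the time, the measured TCP pose, the force and the opening at its end, in the units of the state.
- ctrl.observe(): the state, without advancing time (a new reading comes with each control period).
- viewer.grab_frame(name): name is "scene" or "top" or "wrist"; returns a dict with "pixels" (384x512x3 uint8, red, green, blue), "fx", "fy", "cx", "cy" (pixels), "rvec" (rotation vector, rad) and "tvec" (3), from world to camera coordinates, as OpenCV has them. Camera axes: x right, y down, z forward; pixel columns grow to the right and rows downward; lengths in m; the calibration is good to about 2 mm. The wrist camera is an equidistant fisheye: a pixel r from the principal point sees the ray r / f radians off the axis. A picture is of the moment at which its call begins. There is no depth.
- job.hand_in(): hands the job in, once; it reports no verdict.
The state is a dict: "time": time; "joint_positions": joint angles; "qd": joint speeds; "effort": joint torques, N m; "tcp_pos": TCP position; "tcp_rot": TCP orientation; "wrist_force": force on the tool from outside, world axes, zero at the start; "moment": the same for the moment, N m; "gripper_width": finger opening in m.
Only numpy, scipy, OpenCV 4.12 (cv2) and the standard library are available. Lean on these libraries where they do the work, as an engineer would, in place of code of your own. Each camera call takes 0.05 s, during which the arm holds its last target. There are 200 camera calls.

## Working session

There is one attempt and no reset: what is moved stays moved. The work goes in short steps, Python scripts to look and compute and a tool call to move; the robot and the scene stay as the last step left them, time stands still between calls to the robot, and variables do not carry over. Pictures are saved under pics/ and viewed, about 12 in all and at most 16, crops included, and the job is handed in when it is done.

Besides the shell and the picture viewer there is one more tool, called after "Request:" in YAML: its name, and indented under it one key for each argument. step_arm: Moves the arm, as the interface text tells. Shifts and turns lie within -1 to 1; 1 stands for 0.02 m of shift or 360 degrees of turn. Its arguments: {"type":"object","properties":{"commands":{"type":"array","items":{"type":"array"}},"gripper":{"type":"number"}},"required":["commands"]}

```bash
mkdir -p pics; python3 - <<'E'
from cell import ctrl, viewer
import cv2, numpy as np
s=ctrl.observe(); print(s['time'],s['tcp_pos'],s['tcp_rot'],s['gripper_width'],ctrl.tcp_to_grasp)
for n in('scene','top'):
    f=viewer.grab_frame(n); np.savez('pics/%s0.npz'%n,**f)
    cv2.imwrite('pics/%s0.png'%n,cv2.resize(f['pixels'][:,:,::-1],(800,600)))
    print(n,f['fx'],f['cx'],f['cy'],f['rvec'],f['tvec'])
E
```

```text
0.0 [ 0.14707769 -0.52967967  0.23066603] [-3.14139569e+00  1.31970341e-03 -1.30000038e+00] 0.08541050915757428 0.0187
scene 358.4395378201367 249.37874993000057 190.64681378598115 [ 2.21199801  0.63499832 -0.29364781] [-0.46569636 -0.07021378  1.20978348]
top 451.72278593721416 261.60917246893035 197.66895992605288 [ 2.17989545 -2.16526529  0.09629982] [0.10971177 0.4990422  1.28502832]
```

View pics/top0.png

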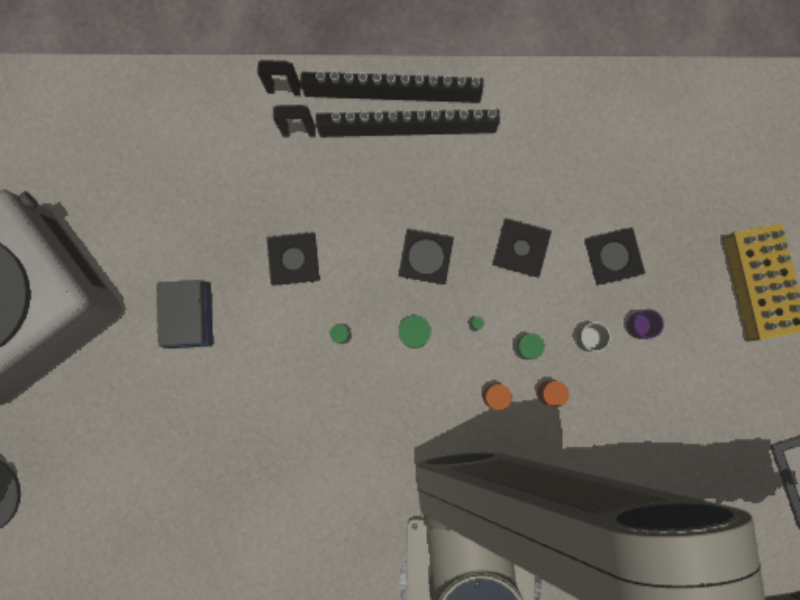

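View pics/scene0.png

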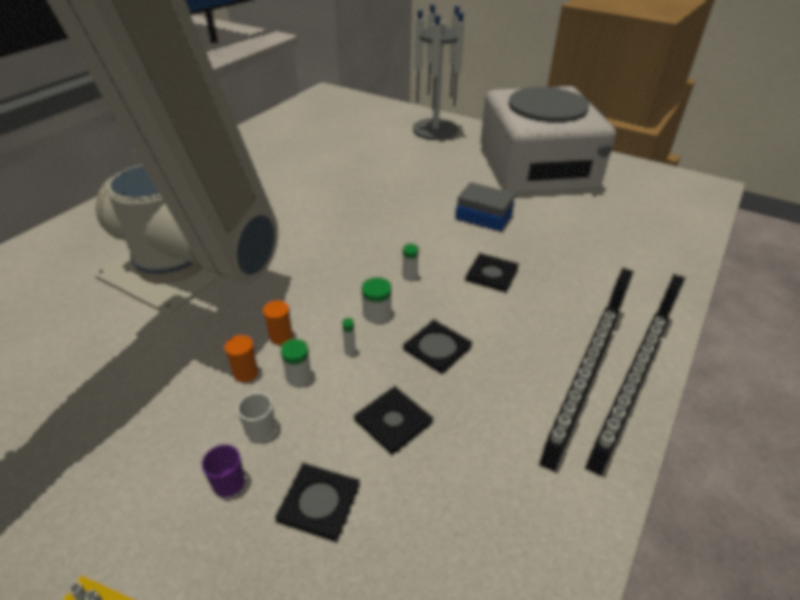

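Top view (800-px scale): caps are small (340,333), large (414,331), vial (477,323) and medium (530,346). The wells are small (293,258), large (426,256), vial (522,248) and medium (614,256). The cup, the purple cup and two orange decoys are near the medium pot.

```bash
cat > h.py <<'E'
import numpy as np, cv2
def cast(f,uv,z):
    R,_=cv2.Rodrigues(np.array(f['rvec'],float)); t=np.array(f['tvec'],float).ravel()
    K=(float(f['fx']),float(f['fy']),float(f['cx']),float(f['cy']))
    d=R.T@np.array([(uv[0]-K[2])/K[0],(uv[1]-K[3])/K[1],1]); c=-R.T@t
    return c+d*(z-c[2])/d[2]
def blobs(m,a=25):
    n,l,s,c=cv2.connectedComponentsWithStats(m.astype(np.uint8))
    return [(c[i],s[i,4],(l==i).astype(np.uint8)) for i in range(1,n) if s[i,4]>=a]
E
python3 - <<'E'
from h import *
Rr=lambda p:np.round(p[:2],4)
for n in('top','scene'):
    f=dict(np.load('pics/%s0.npz'%n)); P=f['pixels'].astype(int); r,g,b=P[...,0],P[...,1],P[...,2]
    hsv=cv2.cvtColor(f['pixels'],cv2.COLOR_RGB2HSV); H,S,V=[hsv[...,i].astype(int) for i in range(3)]
    print(n)
    for c,a,m in blobs((H>50)&(H<80)&(S>90)&(V>50),20): print(' green',c.round(1),a,Rr(cast(f,c,.073)), 'r',round(np.sqrt(a/np.pi),2))
    for c,a,m in blobs((H<14)&(S>150)&(V>100)): print(' orange',c.round(1),a,Rr(cast(f,c,.07)))
    for c,a,m in blobs((H>125)&(H<160)&(S>80)): print(' purple',c.round(1),a,Rr(cast(f,c,.03)))
    for c,a,m in blobs(V<62,300):
        if a>3000: continue
        cs,_=cv2.findContours(m,cv2.RETR_CCOMP,cv2.CHAIN_APPROX_NONE)
        o=max(cs,key=cv2.contourArea); q=cv2.minAreaRect(o)
        if n=='top' and max(q[1])/min(q[1])<1.4: print(' block',np.round(q[0],1),np.round(q[1],1),round(q[2],1),Rr(cast(f,q[0],.012)))
        for k in cs:
            if k is not o and cv2.contourArea(k)>15:
                (x,y),(w,h),_=cv2.fitEllipse(k); print('   floor',round(x,1),round(y,1),round(w,1),round(h,1),Rr(cast(f,(x,y),.008)))
E
```

```text
top
 green [264.9 211.6] 305 [0.4549 0.1034] r 9.85
 green [305.2 206.4] 35 [ 0.47   -0.0085] r 3.34
 green [216.9 213. ] 96 [0.45   0.2369] r 5.53
 green [339.6 221.2] 195 [ 0.4295 -0.1037] r 7.88
 orange [355.3 251.7] 202 [ 0.3459 -0.1467]
 orange [318.5 253.8] 201 [ 0.3396 -0.0451]
 purple [410.5 207.5] 117 [ 0.4722 -0.3147]
 block [333.6 158.4] [30.6 31.4] 14.7 [ 0.6169 -0.0978]
   floor 333.4 158.2 10.8 11.2 [ 0.6182 -0.0981]
 block [272.4 164.1] [29.9 30.6] 10.3 [0.5988 0.0822]
   floor 272.3 163.9 23.0 23.2 [0.6    0.0824]
 block [393.  163.7] [31.1 31.4] 75.3 [ 0.6021 -0.2722]
   floor 392.8 163.5 18.3 19.4 [ 0.6035 -0.2729]
 block [187.3 165.6] [31.1 30.8] 84.0 [0.5927 0.3324]
   floor 187.2 165.3 14.9 15.4 [0.5941 0.3333]
scene
 green [262.2 160.2] 65 [0.4538 0.2293] r 4.55
 green [240.6 184.8] 226 [0.462  0.0923] r 8.48
 green [222.4 207.3] 41 [ 0.4723 -0.0124] r 3.61
 green [187.9 224.4] 211 [ 0.434  -0.1107] r 8.2
 orange [175.9 198.5] 150 [ 0.3399 -0.0493]
 orange [152.2 221.2] 188 [ 0.3458 -0.1488]
 purple [143.  300.6] 615 [ 0.4687 -0.3166]
   floor 105.8 34.8 3.5 7.0 [-1.1012  0.9368]
   floor 314.6 173.5 7.2 13.6 [0.5932 0.3342]
   floor 279.7 220.8 16.2 24.3 [0.5994 0.0823]
   floor 251.4 267.5 9.4 13.2 [ 0.6169 -0.0979]
   floor 203.6 320.2 22.1 26.2 [ 0.6027 -0.2736]
```

Request:
step_arm:
  commands:
    - [[0,0,0],-0.0207]
    - [[0,0,0],-0.0207]
    - [[0,0,0],-0.0207]
    - [[0,0,0],-0.0207]
    - [[0,0,0],-0.0207]
    - [[0,0,0],-0.0207]
    - [[0,0,0],-0.0207]
    - [[0,0,0],-0.0207]
    - [[0,0,0],-0.0207]
    - [[0,0,0],-0.0207]
    - [[0,0,0],0]
  gripper: 0

```text
time: 1.48
tcp_pos: [0.1471, -0.5298, 0.231]
tcp_rot: [-3.141, 0.0, -0.0]
wrist_force: [-0.3, 0.4, 0.7]
gripper_width: 0.086
```

Request:
step_arm:
  commands:
    - [[0.62,-1,0],0]
    - [[0.62,-1,0],0]
    - [[0.62,-1,0],0]
    - [[0.62,-1,0],0]
    - [[0.62,-1,0],0]
    - [[0.62,-1,0],0]
    - [[0.62,-1,0],0]
    - [[0.62,-1,0],0]
    - [[0.62,-1,0],0]
    - [[0.62,-1,0],0]
    - [[0.62,-1,0],0]
    - [[0.62,-1,0],0]

```text
time: 2.98
tcp_pos: [0.2963, -0.2883, 0.2314]
tcp_rot: [3.141, -0.0, 0.001]
wrist_force: [0.7, -0.7, 0.6]
gripper_width: 0.0853
```

Request:
step_arm:
  commands:
    - [[0.62,-1,0],0]
    - [[0.62,-1,0],0]
    - [[0.62,-1,0],0]
    - [[0.62,-1,0],0]
    - [[0.62,-1,0],0]
    - [[0.62,-1,0],0]
    - [[0.62,-1,0],0]
    - [[0.62,-1,0],0]
    - [[0.62,-1,0],0]
    - [[0.62,-1,0],0]
    - [[0.62,-1,0],0]
    - [[0.62,-1,0],0]

```text
time: 4.47
tcp_pos: [0.4444, -0.0482, 0.2314]
tcp_rot: [3.142, -0.0, 0.001]
wrist_force: [0.1, -0.4, 0.4]
gripper_width: 0.0853
```

Request:
step_arm:
  commands:
    - [[0.62,-1,0],0]
    - [[0.62,-1,0],0]
    - [[0,0,1],0]
    - [[0,0,1],0]
    - [[0,0,0],0]
    - [[0,0,0],0]

```text
time: 5.22
tcp_pos: [0.4693, -0.0094, 0.1921]
tcp_rot: [3.141, -0.001, 0.001]
wrist_force: [-0.1, -0.2, -0.2]
gripper_width: 0.0854
```

```bash
cat >> h.py <<'E'
def castw(f,uv,z):
    R,_=cv2.Rodrigues(np.array(f['rvec'],float)); t=np.array(f['tvec'],float).ravel()
    dx=np.array([uv[0]-f['cx'],uv[1]-f['cy']]); r=np.hypot(*dx); th=r/f['fx']
    u=dx/r if r>0 else dx
    d=R.T@np.array([u[0]*np.sin(th),u[1]*np.sin(th),np.cos(th)]); c=-R.T@t
    return c+d*(z-c[2])/d[2]
def green(P):
    hsv=cv2.cvtColor(P,cv2.COLOR_RGB2HSV); H,S,V=[hsv[...,i].astype(int) for i in range(3)]
    return (H>50)&(H<85)&(S>90)&(V>40)
E
python3 - <<'E'
from cell import ctrl, viewer
from h import *
f=viewer.grab_frame('wrist'); np.savez('pics/w1.npz',**f)
cv2.imwrite('pics/w1.png',f['pixels'][:,:,::-1])
print(f['fx'],f['cx'],f['cy'],'cam',-cv2.Rodrigues(np.array(f['rvec']))[0].T@np.array(f['tvec']).ravel())
for c,a,m in blobs(green(f['pixels']),40): print(c.round(1),a,castw(f,c,.07).round(4))
E
```

```text
297.3186396354542 256.28291742714686 189.15848390144208 cam [0.46991932 0.07442745 0.3342559 ]
[239.7  57.5] 3226 [0.4557 0.1034 0.07  ]
[256.3 179.3] 446 [ 0.4702 -0.0076  0.07  ]
[218.7 262.7] 1390 [ 0.4305 -0.0997  0.07  ]
```

View pics/w1.png

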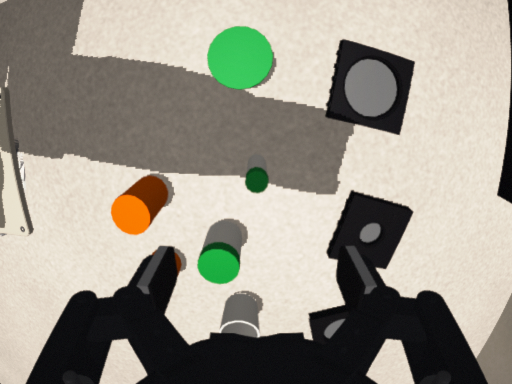

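Wrist view: vial cap (256,179), large (240,57) and medium (219,263). These agree with the top view to about 2 mm, so I'm descending on the vial.

Request:
step_arm:
  commands:
    - [[0.05,0,1],0]
    - [[0,0,1],0]
    - [[0,0,1],0]
    - [[0,0,1],0]
    - [[0,0,1],0]
    - [[0,0,1],0]
    - [[0,0,1],0]
    - [[0,0,0.7],0]
    - [[0,0,0.4],0]
    - [[0,0,0.1],0]
    - [[0,0,0],0]

```text
time: 6.65
tcp_pos: [0.4705, -0.0098, 0.0276]
tcp_rot: [3.141, -0.001, 0.001]
wrist_force: [-0.3, 0.3, -0.2]
gripper_width: 0.0857
```

Request:
step_arm:
  commands:
    - [[0,0,0],0]
    - [[0,0,0],0]
    - [[0,0,0],0]
    - [[0,0,0],0]
    - [[0,0,0],0]
    - [[0,0,0],0]
    - [[0,0,0],0]
    - [[0,0,0],0]
  gripper: 255

```text
time: 7.65
tcp_pos: [0.4701, -0.0098, 0.0275]
tcp_rot: [3.142, -0.0, 0.001]
wrist_force: [-3.2, 0.1, 5.6]
gripper_width: 0.0196
```

Request:
step_arm:
  commands:
    - [[0,0,-0.5],0]
    - [[0,0,-1],0]
    - [[0,0,-1],0]
    - [[0.92,0.55,-0.5],0]
    - [[0.92,0.55,0],0]
    - [[0.92,0.55,0],0]
    - [[0.92,0.55,0],0]
    - [[0.92,0.55,0],0]
    - [[0.92,0.55,0],0]
    - [[0.92,0.55,0],0]
    - [[0.92,0.55,0],0]
    - [[0,0,0],0]

```text
time: 9.15
tcp_pos: [0.6183, -0.0983, 0.0872]
tcp_rot: [3.142, -0.0, -0.0]
wrist_force: [0.0, 0.4, -1.0]
gripper_width: 0.0201
```

```bash
cat > look.py <<'E'
import sys
from cell import ctrl, viewer
from h import *
n=sys.argv[1]
s=ctrl.observe(); print(s['time'],s['tcp_pos'].round(4),s['gripper_width'])
f=viewer.grab_frame('wrist'); g=viewer.grab_frame('scene'); t=viewer.grab_frame('top')
np.savez('pics/w%s.npz'%n,**f)
for c,a,m in blobs(green(f['pixels']),40):
    print('w',c.round(1),a,[castw(f,c,z).round(4).tolist() for z in (.07,.07+max(0,s['tcp_pos'][2]-.028))])
for c,a,m in blobs(green(t['pixels']),15): print('top',c.round(1),a,cast(t,c,.073).round(4))
for c,a,m in blobs(green(g['pixels']),15): print('scene',c.round(1),a,cast(g,c,.068).round(4))
v=np.hstack([cv2.resize(f['pixels'],(400,300)),cv2.resize(g['pixels'],(400,300))])
cv2.imwrite('pics/v%s.png'%n,v[:,:,::-1])
E
python3 look.py 2
```

```text
9.15 [ 0.6183 -0.0983  0.0872] 0.02010498523622427
w [ 21.9 226.5] 2036 [[0.4381, -0.1003, 0.07], [0.5053, -0.0684, 0.1292]]
w [256.5 292.7] 2515 [[0.6193, -0.144, 0.07], [0.6192, -0.0959, 0.1292]]
top [264.9 211.6] 310 [0.455  0.1034 0.073 ]
top [216.9 213. ] 96 [0.45   0.2369 0.073 ]
scene [232.6 185.3] 26 [0.4402 0.0834 0.068 ]
scene [188.2 224.3] 222 [ 0.4308 -0.1065  0.068 ]
scene [249.7 235.1] 53 [ 0.585  -0.0544  0.068 ]
```

View pics/v2.png

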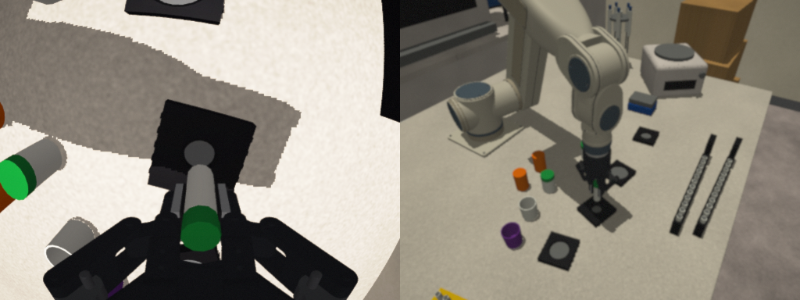

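Vial held upright over its well. I'll check the well position in this frame.

```bash
python3 - <<'E'
from h import *
f=dict(np.load('pics/w2.npz')); P=f['pixels']; V=P.max(2).astype(int)
m=(V<55).astype(np.uint8)
cs,_=cv2.findContours(m[120:250,170:350].copy(),cv2.RETR_LIST,cv2.CHAIN_APPROX_NONE)
for k in cs:
    if cv2.contourArea(k)>150: x,y,w,h=cv2.boundingRect(k);print(x+170,y+120,w,h)
# block corners (picked from view): left-top, right-top
for u in [(213,128),(328,155)]: print(castw(f,u,.016))
for u in [(237,196),(274,196),(256,179)]: print('floor edge',castw(f,u,.006))
E
```

```text
190 127 138 123
[ 0.58783644 -0.04169517  0.016     ]
[ 0.67279464 -0.06147407  0.016     ]
floor edge [ 0.60368375 -0.09781497  0.006     ]
floor edge [ 0.6333945  -0.09780799  0.006     ]
floor edge [ 0.61894292 -0.08354063  0.006     ]
```

Request:
step_arm:
  commands:
    - [[0,0,0.7],0]
    - [[0,0,0.7],0]
    - [[0,0,0.6],0]
    - [[0,0,0.35],0]
    - [[0,0,0.15],0]
    - [[0,0,0.1],0]
    - [[0,0,0.05],0]
    - [[0,0,0.05],0]

```text
time: 10.3
tcp_pos: [0.6176, -0.0977, 0.0335]
tcp_rot: [3.141, -0.001, 0.001]
wrist_force: [0.1, 0.2, 0.0]
gripper_width: 0.0198
```

Request:
step_arm:
  commands:
    - [[0,0,0],0]
    - [[0,0,0],0]
    - [[0,0,0],0]
    - [[0,0,0],0]
    - [[0,0,0],0]
    - [[0,0,0],0]
  gripper: 0

```text
time: 11.05
tcp_pos: [0.6174, -0.0977, 0.0333]
tcp_rot: [-3.142, -0.0, 0.001]
wrist_force: [0.6, -1.2, -0.0]
gripper_width: 0.0855
```

Request:
step_arm:
  commands:
    - [[0,0,-0.5],0]
    - [[0,0,-1],0]
    - [[0,0,-1],0]
    - [[0,0,-1],0]
    - [[0,0,-1],0]
    - [[0,0,-0.5],0]
    - [[0,0,0],0]

```text
time: 11.92
tcp_pos: [0.6178, -0.0978, 0.1341]
tcp_rot: [3.141, -0.001, 0.001]
wrist_force: [0.0, 0.6, -0.3]
gripper_width: 0.0852
```

```bash
python3 look.py 3
```

```text
11.925 [ 0.6178 -0.0978  0.1341] 0.08516225532766838
w [56.7  1.4] 100 [[0.4591, 0.0731, 0.07], [0.541, 0.0284, 0.1761]]
w [ 52.2 205.6] 1712 [[0.4355, -0.1012, 0.07], [0.5295, -0.0563, 0.1761]]
w [256.  205.7] 847 [[0.6184, -0.0986, 0.07], [0.6184, -0.055, 0.1761]]
top [264.9 211.6] 310 [0.455  0.1034 0.073 ]
top [216.9 213. ] 96 [0.45   0.2369 0.073 ]
scene [232.2 183.4] 15 [0.4344 0.0898 0.068 ]
scene [188.2 224.2] 220 [ 0.4308 -0.1064  0.068 ]
scene [251.9 250.5] 69 [ 0.6155 -0.0933  0.068 ]
```

View pics/v3.png

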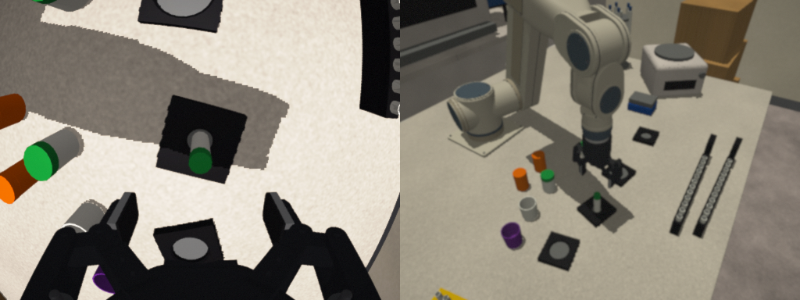

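Vial stands in its well. Next is the small pot.

Request:
step_arm:
  commands:
    - [[-0.49,-0.98,0],0]
    - [[-0.49,-0.98,0],0]
    - [[-0.49,-0.98,0],0]
    - [[-0.49,-0.98,0],0]
    - [[-0.49,-0.98,0],0]
    - [[-0.49,-0.98,0],0]
    - [[-0.49,-0.98,0],0]
    - [[-0.49,-0.98,0],0]
    - [[-0.49,-0.98,0],0]
    - [[-0.49,-0.98,0],0]
    - [[-0.49,-0.98,0],0]
    - [[-0.49,-0.98,0],0]

```text
time: 13.58
tcp_pos: [0.499, 0.1387, 0.1333]
tcp_rot: [-3.142, 0.0, 0.001]
wrist_force: [0.2, -0.3, 0.1]
gripper_width: 0.0855
```

Request:
step_arm:
  commands:
    - [[-0.49,-0.98,0],0]
    - [[-0.49,-0.98,0],0]
    - [[-0.49,-0.98,0],0]
    - [[-0.49,-0.98,0],0]
    - [[-0.49,-0.98,0],0]
    - [[0,0,0],0]
    - [[0,0,0],0]

```text
time: 14.45
tcp_pos: [0.4506, 0.2354, 0.1333]
tcp_rot: [3.141, -0.0, 0.001]
wrist_force: [0.3, -0.1, 0.6]
gripper_width: 0.0857
```

```bash
python3 look.py 4
```

```text
14.45 [0.4506 0.2354 0.1333] 0.0856677787440922
w [254.8 199.4] 1689 [[0.4503, 0.24, 0.07], [0.4508, 0.2806, 0.1753]]
w [259.9 318.8] 1862 [[0.455, 0.12, 0.07], [0.4531, 0.2222, 0.1753]]
top [337.  153.3] 42 [ 0.6202 -0.0981  0.073 ]
top [264.9 211.6] 307 [0.4549 0.1035 0.073 ]
top [339.6 221.2] 195 [ 0.4295 -0.1037  0.073 ]
scene [262.4 160.7] 55 [0.4523 0.2333 0.068 ]
scene [240.6 184.3] 250 [0.4573 0.0993 0.068 ]
scene [187.9 224.4] 209 [ 0.4306 -0.1075  0.068 ]
scene [251.8 250.4] 67 [ 0.6151 -0.0931  0.068 ]
```

Request:
step_arm:
  commands:
    - [[0,-0.1,0.7],0]
    - [[0,0,1],0]
    - [[0,0,1],0]
    - [[0,0,1],0]
    - [[0,0,0.9],0]
    - [[0,0,0.5],0]
    - [[0,0,0.2],0]
    - [[0,0,0],0]

```text
time: 15.6
tcp_pos: [0.4508, 0.2374, 0.0273]
tcp_rot: [-3.142, -0.0, 0.0]
wrist_force: [0.2, 0.1, -0.1]
gripper_width: 0.0855
```

Request:
step_arm:
  commands:
    - [[0,0,0],0]
    - [[0,0,0],0]
    - [[0,0,0],0]
    - [[0,0,0],0]
    - [[0,0,0],0]
    - [[0,0,0],0]
    - [[0,0,0],0]
  gripper: 255

```text
time: 16.48
tcp_pos: [0.4506, 0.2375, 0.0277]
tcp_rot: [-3.141, -0.0, 0.001]
wrist_force: [-1.9, 0.2, 6.2]
gripper_width: 0.0322
```

Request:
step_arm:
  commands:
    - [[0,0,-0.5],0]
    - [[0,0,-1],0]
    - [[0,0,-1],0]
    - [[0,0,-0.5],0]
    - [[0,0,0],0]

```text
time: 17.1
tcp_pos: [0.451, 0.2375, 0.0879]
tcp_rot: [-3.141, -0.001, 0.001]
wrist_force: [0.7, -0.6, -0.8]
gripper_width: 0.0328
```

```bash
python3 look.py 5
```

```text
17.1 [0.451  0.2375 0.0879] 0.03283447378088282
w [256.5 288.8] 5005 [[0.4521, 0.1948, 0.07], [0.4519, 0.2421, 0.1299]]
w [258.7 335. ] 43 [[0.4538, 0.1483, 0.07], [0.453, 0.213, 0.1299]]
top [337.  153.3] 42 [ 0.6202 -0.0981  0.073 ]
top [264.9 211.6] 307 [0.4549 0.1035 0.073 ]
top [339.6 221.2] 195 [ 0.4295 -0.1037  0.073 ]
scene [261.8 144.8] 60 [0.4047 0.3101 0.068 ]
scene [240.6 184.3] 253 [0.4573 0.0995 0.068 ]
scene [188.  224.5] 213 [ 0.4308 -0.1074  0.068 ]
scene [251.8 250.3] 66 [ 0.6152 -0.093   0.068 ]
```

Request:
step_arm:
  commands:
    - [[0.89,-0.6,0],0]
    - [[0.89,-0.6,0],0]
    - [[0.89,-0.6,0],0]
    - [[0.89,-0.6,0],0]
    - [[0.89,-0.6,0],0]
    - [[0.89,-0.6,0],0]
    - [[0.89,-0.6,0],0]
    - [[0.89,-0.6,0],0]
    - [[0,0,0],0]
    - [[0,0,0],0]

```text
time: 18.5
tcp_pos: [0.5921, 0.3331, 0.0864]
tcp_rot: [3.141, 0.002, 0.001]
wrist_force: [0.1, -0.6, -1.3]
gripper_width: 0.0324
```

```bash
python3 look.py 6
```

```text
18.5 [0.5921 0.3331 0.0864] 0.03242852296281202
w [256.4 288.4] 4964 [[0.5931, 0.2918, 0.07], [0.5931, 0.3379, 0.1284]]
top [337.  153.3] 42 [ 0.6202 -0.0981  0.073 ]
top [264.9 211.6] 307 [0.4549 0.1035 0.073 ]
top [339.6 221.2] 195 [ 0.4295 -0.1037  0.073 ]
scene [318.  143.2] 73 [0.5604 0.4182 0.068 ]
scene [240.6 184.3] 246 [0.4575 0.0993 0.068 ]
scene [188.  224.4] 211 [ 0.4306 -0.1073  0.068 ]
scene [251.7 250.4] 68 [ 0.6151 -0.0933  0.068 ]
```

View pics/v6.png

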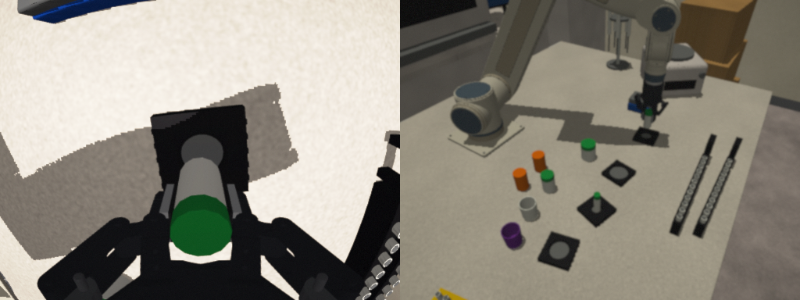

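Small pot hangs upright over its well; the floor shows at about (202,152) in the left half. I'll cast those edges.

```bash
python3 - <<'E'
from h import *
f=dict(np.load('pics/w6.npz')); g=f['pixels'].max(2).astype(int)
print(g[188,222:296:2]); print(g[160:200:2,258])
for u in [(232,190),(284,190),(258,171)]: print(castw(f,u,.006).round(4))
for u in [(195,142),(312,135)]: print('c',castw(f,u,.016).round(4))
E
```

```text
[13 15 15 12 12 26 60 63 61 62 61 61 60 61 61 63 63 61 61 61 61 63 62 61
 63 63 63 61 63 62 62 46 13 14 14 14 14]
[14 16 16 16 17 12 45 62 63 63 63 62 61 60 61 62 61 62 62 62]
[0.5735 0.3389 0.006 ]
[0.6149 0.339  0.006 ]
[0.5941 0.3546 0.006 ]
c [0.5479 0.3797 0.016 ]
c [0.6333 0.3849 0.016 ]
```

Request:
step_arm:
  commands:
    - [[0.05,0,0.7],0]
    - [[0,0,0.7],0]
    - [[0,0,0.6],0]
    - [[0,0,0.3],0]
    - [[0,0,0.15],0]
    - [[0,0,0.1],0]
    - [[0,0,0.05],0]
    - [[0,0,0],0]

```text
time: 19.65
tcp_pos: [0.5941, 0.3336, 0.0355]
tcp_rot: [-3.141, -0.0, 0.001]
wrist_force: [0.4, -0.1, -0.8]
gripper_width: 0.0322
```

Request:
step_arm:
  commands:
    - [[0,0,0.05],0]
    - [[0,0,0.04],0]
    - [[0,0,0],0]

```text
time: 20.02
tcp_pos: [0.594, 0.3336, 0.0338]
tcp_rot: [-3.141, -0.0, 0.001]
wrist_force: [-0.2, -0.7, 2.4]
gripper_width: 0.0326
```

Request:
step_arm:
  commands:
    - [[0,0,0],0]
    - [[0,0,0],0]
    - [[0,0,0],0]
    - [[0,0,0],0]
    - [[0,0,0],0]
    - [[0,0,0],0]
  gripper: 0

```text
time: 20.78
tcp_pos: [0.594, 0.3335, 0.0334]
tcp_rot: [3.142, 0.0, 0.001]
wrist_force: [-0.1, -0.6, 0.9]
gripper_width: 0.0856
```

Request:
step_arm:
  commands:
    - [[0,0,-0.5],0]
    - [[0,0,-1],0]
    - [[0,0,-1],0]
    - [[0,0,-1],0]
    - [[0,0,-1],0]
    - [[0,0,-0.5],0]
    - [[0,0,0],0]

```text
time: 21.65
tcp_pos: [0.5943, 0.3337, 0.1343]
tcp_rot: [-3.141, -0.001, 0.001]
wrist_force: [-0.5, 0.7, 0.3]
gripper_width: 0.0853
```

```bash
python3 look.py 7
```

```text
21.65 [0.5943 0.3337 0.1343] 0.08530983324757666
w [255.5 204.5] 1774 [[0.5946, 0.3337, 0.07], [0.5947, 0.3768, 0.1763]]
w [133.5 368.2] 500 [[0.4468, 0.1164, 0.07], [0.523, 0.2713, 0.1763]]
top [337.  153.3] 42 [ 0.6202 -0.0981  0.073 ]
top [264.9 211.6] 307 [0.4549 0.1034 0.073 ]
top [339.6 221.2] 195 [ 0.4295 -0.1037  0.073 ]
scene [316.9 158. ] 46 [0.5924 0.3374 0.068 ]
scene [240.6 184.3] 245 [0.4574 0.0992 0.068 ]
scene [187.9 224.4] 211 [ 0.4304 -0.1073  0.068 ]
scene [251.7 250.4] 68 [ 0.6151 -0.0933  0.068 ]
```

View pics/v7.png

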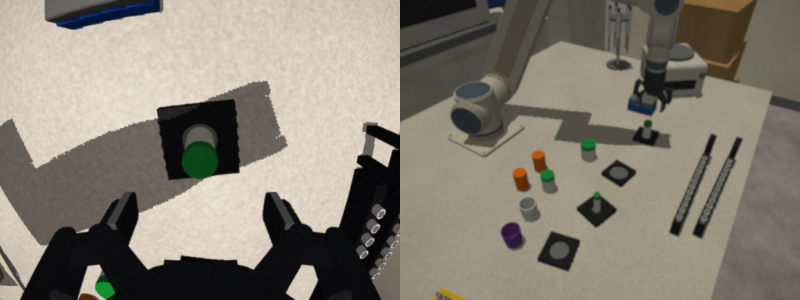

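Small pot seated. Next is the medium pot.

Request:
step_arm:
  commands:
    - [[-0.37,1,0],0]
    - [[-0.37,1,0],0]
    - [[-0.37,1,0],0]
    - [[-0.37,1,0],0]
    - [[-0.37,1,0],0]
    - [[-0.37,1,0],0]
    - [[-0.37,1,0],0]
    - [[-0.37,1,0],0]
    - [[-0.37,1,0],0]
    - [[-0.37,1,0],0]
    - [[-0.37,1,0],0]
    - [[-0.37,1,0],0]

```text
time: 23.3
tcp_pos: [0.5048, 0.0921, 0.1335]
tcp_rot: [-3.142, -0.0, 0.001]
wrist_force: [0.7, -0.3, -0.0]
gripper_width: 0.0853
```

Request:
step_arm:
  commands:
    - [[-0.37,1,0],0]
    - [[-0.37,1,0],0]
    - [[-0.37,1,0],0]
    - [[-0.37,1,0],0]
    - [[-0.37,1,0],0]
    - [[-0.37,1,0],0]
    - [[-0.37,1,0],0]
    - [[-0.37,1,0],0]
    - [[-0.37,1,0],0]
    - [[-0.37,0.9,0],0]
    - [[0,0,0],0]
    - [[0,0,0],0]

```text
time: 24.8
tcp_pos: [0.4313, -0.1046, 0.1335]
tcp_rot: [-3.142, -0.0, 0.0]
wrist_force: [0.0, 0.9, -0.4]
gripper_width: 0.0853
```

```bash
python3 look.py 8
```

```text
24.8 [ 0.4313 -0.1046  0.1335] 0.08527169296634139
w [252.7 201.2] 2881 [[0.4295, -0.1016, 0.07], [0.4308, -0.0601, 0.1755]]
w [468.  195.2] 543 [[0.6218, -0.0977, 0.07], [0.5245, -0.0582, 0.1755]]
top [337.  153.4] 43 [ 0.6199 -0.098   0.073 ]
top [182.8 161. ] 104 [0.5955 0.3348 0.073 ]
top [264.9 211.6] 305 [0.4549 0.1034 0.073 ]
scene [317.  157.4] 62 [0.5913 0.3407 0.068 ]
scene [240.6 184.8] 225 [0.4588 0.0972 0.068 ]
scene [188.1 224.8] 208 [ 0.4316 -0.1082  0.068 ]
scene [251.9 250.3] 68 [ 0.6152 -0.093   0.068 ]
```

View pics/v8.png

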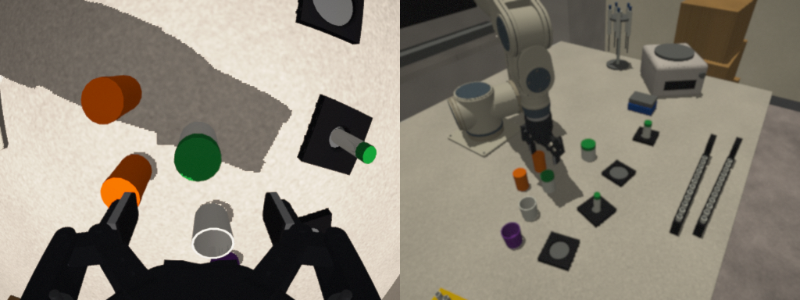

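Request:
step_arm:
  commands:
    - [[-0.06,-0.07,0.7],0]
    - [[0,0,1],0]
    - [[0,0,1],0]
    - [[0,0,1],0]
    - [[0,0,0.9],0]
    - [[0,0,0.5],0]
    - [[0,0,0.2],0]
    - [[0,0,0],0]

```text
time: 25.95
tcp_pos: [0.4303, -0.1031, 0.0275]
tcp_rot: [-3.142, 0.0, 0.001]
wrist_force: [0.2, -0.5, 0.9]
gripper_width: 0.0852
```

Request:
step_arm:
  commands:
    - [[0,0,0],0]
    - [[0,0,0],0]
    - [[0,0,0],0]
    - [[0,0,0],0]
    - [[0,0,0],0]
    - [[0,0,0],0]
    - [[0,0,0],0]
  gripper: 255

```text
time: 26.82
tcp_pos: [0.4304, -0.1033, 0.028]
tcp_rot: [3.141, -0.001, 0.001]
wrist_force: [-2.5, 0.6, 5.3]
gripper_width: 0.0445
```

Request:
step_arm:
  commands:
    - [[0,0,-0.5],0]
    - [[0,0,-1],0]
    - [[0,0,-1],0]
    - [[0,0,-1],0]
    - [[0,0,-1],0]
    - [[0,0,-0.5],0]
    - [[0,0,0],0]

```text
time: 27.7
tcp_pos: [0.4305, -0.1033, 0.128]
tcp_rot: [3.141, -0.001, 0.001]
wrist_force: [1.2, 0.6, -1.9]
gripper_width: 0.0445
```

```bash
python3 look.py 9
```

```text
27.7 [ 0.4305 -0.1033  0.128 ] 0.04449217247147417
w [471.9 198.7] 552 [[0.622, -0.0978, 0.07], [0.5267, -0.0586, 0.17]]
w [256.4 287.6] 8162 [[0.4316, -0.1765, 0.07], [0.4313, -0.098, 0.17]]
top [337.  153.4] 43 [ 0.6199 -0.0981  0.073 ]
top [182.8 161. ] 105 [0.5955 0.335  0.073 ]
top [264.9 211.6] 305 [0.4549 0.1034 0.073 ]
scene [317.  157.4] 62 [0.5913 0.3407 0.068 ]
scene [240.5 184.8] 225 [0.4585 0.0973 0.068 ]
scene [181.1 196.9] 158 [ 0.346  -0.0349  0.068 ]
scene [251.8 250.4] 67 [ 0.6151 -0.0931  0.068 ]
```

Request:
step_arm:
  commands:
    - [[0.96,0.94,0],0]
    - [[0.96,0.94,0],0]
    - [[0.96,0.94,0],0]
    - [[0.96,0.94,0],0]
    - [[0.96,0.94,0],0]
    - [[0.96,0.94,0],0]
    - [[0.96,0.94,0],0]
    - [[0.96,0.94,0],0]
    - [[0.96,0.94,0.5],0]
    - [[0,0,1],0]
    - [[0,0,0.5],0]
    - [[0,0,0],0]

```text
time: 29.35
tcp_pos: [0.6025, -0.2718, 0.0863]
tcp_rot: [-3.14, 0.002, 0.001]
wrist_force: [0.0, 0.9, -0.8]
gripper_width: 0.0445
```

```bash
python3 look.py 10; python3 - <<'E'
from h import *
f=dict(np.load('pics/w10.npz')); g=f['pixels'].max(2).astype(int)
for r in (170,176,182,188): 
    i=np.where((g[r]>40)&(g[r]<90))[0]; i=i[(i>200)&(i<310)]
    print(r,i.min(),i.max(),castw(f,(i.min(),r),.006).round(4),castw(f,(i.max(),r),.006).round(4))
c=g[:,256]; print(c[140:190:2])
E
```

```text
29.35 [ 0.6025 -0.2718  0.0863] 0.04453448959711309
w [256.4 287.5] 8139 [[0.6034, -0.3121, 0.07], [0.6035, -0.2665, 0.1283]]
top [337.  153.5] 44 [ 0.6197 -0.098   0.073 ]
top [400.9 156.7] 15 [ 0.6118 -0.2773  0.073 ]
top [182.7 161. ] 104 [0.5956 0.3351 0.073 ]
top [264.9 211.6] 306 [0.4548 0.1034 0.073 ]
scene [317.  157.4] 62 [0.5913 0.3407 0.068 ]
scene [240.6 184.8] 226 [0.4587 0.0973 0.068 ]
scene [251.9 250.2] 67 [ 0.615  -0.0926  0.068 ]
scene [194.8 292.5] 226 [ 0.5725 -0.2565  0.068 ]
170 241 271 [ 0.5913 -0.2493  0.006 ] [ 0.6146 -0.2493  0.006 ]
176 231 281 [ 0.5833 -0.2542  0.006 ] [ 0.6225 -0.2541  0.006 ]
182 226 285 [ 0.5793 -0.2591  0.006 ] [ 0.6258 -0.259   0.006 ]
188 224 288 [ 0.5775 -0.2641  0.006 ] [ 0.6283 -0.264   0.006 ]
[31 12 15 16 17 19 13 15 14 16 17 15 12 32 65 64 65 63 63 63 64 63 62 64
 61]
```

View pics/v10.png

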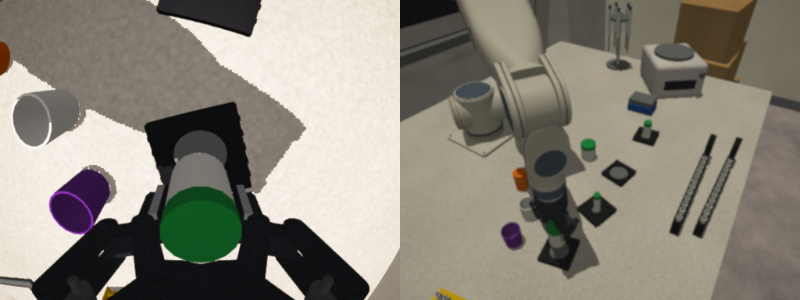

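Medium pot hangs over its well. The wrist camera puts the well at y -0.275, the top camera at -0.273; I'll shift 2 mm and lower.

Request:
step_arm:
  commands:
    - [[0,0.1,0.7],0]
    - [[0,0,0.7],0]
    - [[0,0,0.6],0]
    - [[0,0,0.3],0]
    - [[0,0,0.12],0]
    - [[0,0,0.08],0]
    - [[0,0,0.05],0]
    - [[0,0,0],0]

```text
time: 30.5
tcp_pos: [0.6033, -0.2743, 0.0367]
tcp_rot: [3.141, -0.0, 0.001]
wrist_force: [-0.7, 1.0, -0.6]
gripper_width: 0.0444
```

Request:
step_arm:
  commands:
    - [[0,0,0.05],0]
    - [[0,0,0.04],0]
    - [[0,0,0.03],0]
    - [[0,0,0],0]

```text
time: 31.0
tcp_pos: [0.6032, -0.2743, 0.0342]
tcp_rot: [3.142, -0.0, 0.001]
wrist_force: [0.8, 0.5, -1.0]
gripper_width: 0.0445
```

Request:
step_arm:
  commands:
    - [[0,0,0],0]
    - [[0,0,0],0]
    - [[0,0,0],0]
    - [[0,0,0],0]
    - [[0,0,0],0]
    - [[0,0,0],0]
  gripper: 0

```text
time: 31.75
tcp_pos: [0.6031, -0.2743, 0.0341]
tcp_rot: [-3.142, 0.0, 0.001]
wrist_force: [-1.0, 0.1, -0.2]
gripper_width: 0.0855
```

Request:
step_arm:
  commands:
    - [[0,0,-0.5],0]
    - [[0,0,-1],0]
    - [[0,0,-1],0]
    - [[0,0,-1],0]
    - [[0,0,-1],0]
    - [[0,0,-0.5],0]
    - [[0,0,0],0]

```text
time: 32.62
tcp_pos: [0.6034, -0.2745, 0.1349]
tcp_rot: [3.141, -0.001, 0.001]
wrist_force: [0.4, 0.5, -0.6]
gripper_width: 0.0855
```

```bash
python3 look.py 11
```

```text
32.625 [ 0.6034 -0.2745  0.1349] 0.08546227432025454
w [253.9 204.8] 3041 [[0.6025, -0.2749, 0.07], [0.6033, -0.2313, 0.1769]]
top [337.  153.5] 44 [ 0.6197 -0.098   0.073 ]
top [182.7 161. ] 104 [0.5956 0.3351 0.073 ]
top [401.7 161.7] 69 [ 0.5975 -0.2792  0.073 ]
top [264.9 211.6] 305 [0.4549 0.1034 0.073 ]
scene [316.9 157.4] 64 [0.591  0.3404 0.068 ]
scene [240.6 184.8] 226 [0.4587 0.0973 0.068 ]
scene [251.7 250.4] 67 [ 0.615  -0.0934  0.068 ]
scene [200.1 305.5] 384 [ 0.6014 -0.2752  0.068 ]
```

View pics/v11.png

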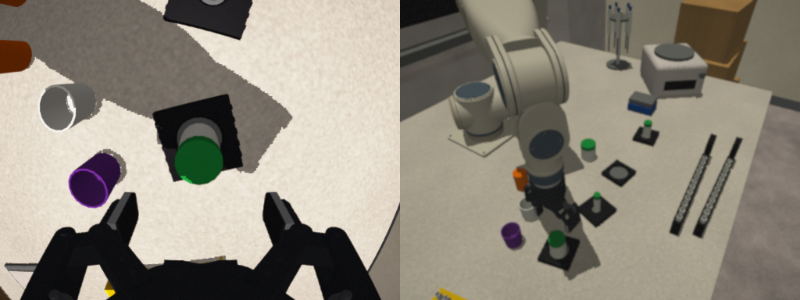

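Medium pot seated. Large pot next.

Request:
step_arm:
  commands:
    - [[-0.39,-0.99,0],0]
    - [[-0.39,-0.99,0],0]
    - [[-0.39,-0.99,0],0]
    - [[-0.39,-0.99,0],0]
    - [[-0.39,-0.99,0],0]
    - [[-0.39,-0.99,0],0]
    - [[-0.39,-0.99,0],0]
    - [[-0.39,-0.99,0],0]
    - [[-0.39,-0.99,0],0]
    - [[-0.39,-0.99,0],0]
    - [[-0.39,-0.99,0],0]
    - [[-0.39,-0.99,0],0]

```text
time: 34.28
tcp_pos: [0.5089, -0.0354, 0.1341]
tcp_rot: [3.142, -0.0, 0.001]
wrist_force: [0.3, 0.8, 0.2]
gripper_width: 0.0853
```

Request:
step_arm:
  commands:
    - [[-0.39,-0.99,0],0]
    - [[-0.39,-0.99,0],0]
    - [[-0.39,-0.99,0],0]
    - [[-0.39,-0.99,0],0]
    - [[-0.39,-0.99,0],0]
    - [[-0.39,-0.99,0],0]
    - [[-0.39,-0.99,0],0]
    - [[0,0,0],0]
    - [[0,0,0],0]

```text
time: 35.4
tcp_pos: [0.4548, 0.1019, 0.1341]
tcp_rot: [3.141, -0.0, 0.001]
wrist_force: [-0.1, -0.5, -0.6]
gripper_width: 0.0853
```

```bash
python3 look.py 12
```

```text
35.4 [0.4548 0.1019 0.1341] 0.08530097801982538
w [255.9 197.4] 4427 [[0.4553, 0.1076, 0.07], [0.4554, 0.1478, 0.1761]]
w [394.6 359.5] 279 [[0.6218, -0.1019, 0.07], [0.5363, 0.0461, 0.1761]]
top [337.  153.3] 42 [ 0.6202 -0.0981  0.073 ]
top [400.8 159.5] 199 [ 0.6038 -0.2768  0.073 ]
top [182.7 161. ] 105 [0.5956 0.3353 0.073 ]
scene [317.  157.4] 62 [0.5913 0.3407 0.068 ]
scene [240.2 185.3] 202 [0.4591 0.0948 0.068 ]
scene [251.8 250.4] 67 [ 0.6151 -0.0931  0.068 ]
scene [200.1 305.4] 393 [ 0.6011 -0.2751  0.068 ]
```

Request:
step_arm:
  commands:
    - [[0.03,-0.13,0.7],0]
    - [[0,0,1],0]
    - [[0,0,1],0]
    - [[0,0,1],0]
    - [[0,0,1],0]
    - [[0,0,0.6],0]
    - [[0,0,0.3],0]
    - [[0,0,0],0]

```text
time: 36.55
tcp_pos: [0.4553, 0.1044, 0.0219]
tcp_rot: [-3.142, 0.0, 0.0]
wrist_force: [-0.1, 0.1, -0.6]
gripper_width: 0.0855
```

Request:
step_arm:
  commands:
    - [[0,0,0],0]
    - [[0,0,0],0]
    - [[0,0,0],0]
    - [[0,0,0],0]
    - [[0,0,0],0]
    - [[0,0,0],0]
    - [[0,0,0],0]
  gripper: 255

```text
time: 37.42
tcp_pos: [0.4555, 0.1045, 0.0228]
tcp_rot: [-3.142, -0.001, 0.001]
wrist_force: [-2.1, -0.0, 5.2]
gripper_width: 0.0564
```

Request:
step_arm:
  commands:
    - [[0,0,-0.5],0]
    - [[0,0,-1],0]
    - [[0,0,-1],0]
    - [[0,0,-0.5],0]
    - [[0.98,0.15,0],0]
    - [[0.98,0.15,0],0]
    - [[0.98,0.15,0],0]
    - [[0.98,0.15,0],0]
    - [[0.98,0.15,0],0]
    - [[0.98,0.15,0],0]
    - [[0.98,0.15,0],0]
    - [[0,0,0],0]

```text
time: 38.92
tcp_pos: [0.5933, 0.0833, 0.0815]
tcp_rot: [3.142, 0.0, 0.0]
wrist_force: [-0.1, -0.3, -3.1]
gripper_width: 0.0563
```

```bash
python3 look.py 13; python3 - <<'E'
from h import *
f=dict(np.load('pics/w13.npz')); g=f['pixels'].max(2).astype(int)
for r in (160,165,170,176,182,188): 
    i=np.where((g[r]>40)&(g[r]<90))[0]; i=i[(i>205)&(i<307)]
    if len(i): print(r,i.min(),i.max(),castw(f,(i.min(),r),.006).round(4),castw(f,(i.max(),r),.006).round(4))
c=g[:,256]; print(c[140:190:2])
E
```

```text
38.925 [0.5933 0.0833 0.0815] 0.056334592993832075
w [256.4 285. ] 11865 [[0.5942, 0.0487, 0.07], [0.5942, 0.0899, 0.1235]]
top [337.  153.4] 43 [ 0.6199 -0.0981  0.073 ]
top [400.8 159.5] 201 [ 0.6037 -0.2766  0.073 ]
top [182.8 161. ] 104 [0.5955 0.3348 0.073 ]
scene [317.  157.4] 62 [0.5913 0.3407 0.068 ]
scene [277.8 190.3] 250 [0.5624 0.1332 0.068 ]
scene [251.7 250.4] 68 [ 0.6151 -0.0933  0.068 ]
scene [200.1 305.4] 394 [ 0.6012 -0.275   0.068 ]
160 210 271 [0.559  0.1149 0.006 ] [0.6051 0.1148 0.006 ]
165 209 285 [0.558 0.111 0.006] [0.6158 0.1109 0.006 ]
170 208 293 [0.5571 0.1071 0.006 ] [0.6221 0.107  0.006 ]
176 206 299 [0.5553 0.1023 0.006 ] [0.6269 0.1023 0.006 ]
182 207 302 [0.5558 0.0974 0.006 ] [0.6295 0.0974 0.006 ]
188 206 304 [0.5547 0.0925 0.006 ] [0.6313 0.0925 0.006 ]
[31 10 16 14 15 17 15 16 15 15 29 62 63 62 63 61 64 65 64 64 62 64 64 63
 93]
```

View pics/v13.png

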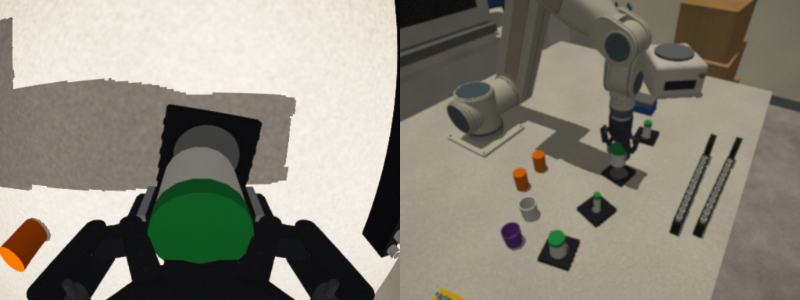

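Large pot hangs over its well. The well centre is about (0.599, 0.082), so I'll shift +5.5 mm in x and lower.

Request:
step_arm:
  commands:
    - [[0.27,0.06,0.4],0]
    - [[0,0,0.7],0]
    - [[0,0,0.6],0]
    - [[0,0,0.45],0]
    - [[0,0,0.2],0]
    - [[0,0,0.1],0]
    - [[0,0,0.05],0]
    - [[0,0,0],0]

```text
time: 40.08
tcp_pos: [0.5981, 0.0823, 0.0323]
tcp_rot: [3.142, -0.0, 0.001]
wrist_force: [-0.3, 0.2, -2.2]
gripper_width: 0.057
```

Request:
step_arm:
  commands:
    - [[0.03,0,0.05],0]
    - [[0,0,0.05],0]
    - [[0,0,0.04],0]
    - [[0,0,0.03],0]
    - [[0,0,0],0]

```text
time: 40.7
tcp_pos: [0.5985, 0.0823, 0.0289]
tcp_rot: [3.142, -0.0, 0.001]
wrist_force: [-1.1, -0.1, 1.9]
gripper_width: 0.0562
```

Request:
step_arm:
  commands:
    - [[0,0,0],0]
    - [[0,0,0],0]
    - [[0,0,0],0]
    - [[0,0,0],0]
    - [[0,0,0],0]
    - [[0,0,0],0]
  gripper: 0

```text
time: 41.45
tcp_pos: [0.5985, 0.0823, 0.0287]
tcp_rot: [3.142, 0.0, 0.001]
wrist_force: [-0.2, -1.0, -0.9]
gripper_width: 0.0855
```

Request:
step_arm:
  commands:
    - [[0,0,-0.5],0]
    - [[0,0,-1],0]
    - [[0,0,-1],0]
    - [[0,0,-1],0]
    - [[0,0,-1],0]
    - [[0,0,-1],0]
    - [[0,0,-1],0]
    - [[0,0,-1],0]
    - [[0,0,0],0]
    - [[0,0,0],0]

```text
time: 42.7
tcp_pos: [0.5982, 0.0823, 0.1782]
tcp_rot: [-3.142, 0.001, 0.001]
wrist_force: [-0.7, -0.1, 1.2]
gripper_width: 0.0854
```

```bash
python3 look.py 14
```

```text
42.7 [0.5982 0.0823 0.1782] 0.08540561881514026
w [256.1 185.3] 3327 [[0.5988, 0.0829, 0.07], [0.599, 0.1329, 0.2202]]
w [272.4 329. ] 188 [[0.6181, -0.0941, 0.07], [0.6067, 0.062, 0.2202]]
top [337.  153.4] 43 [ 0.6199 -0.0981  0.073 ]
top [400.8 159.5] 200 [ 0.6039 -0.2767  0.073 ]
top [182.7 161. ] 105 [0.5956 0.3353 0.073 ]
scene [317.3 157.4] 56 [0.592  0.3412 0.068 ]
scene [280.  205.8] 253 [0.5983 0.0795 0.068 ]
scene [251.8 250.3] 66 [ 0.6152 -0.093   0.068 ]
scene [200.  305.4] 396 [ 0.6012 -0.2752  0.068 ]
```

View pics/v14.png

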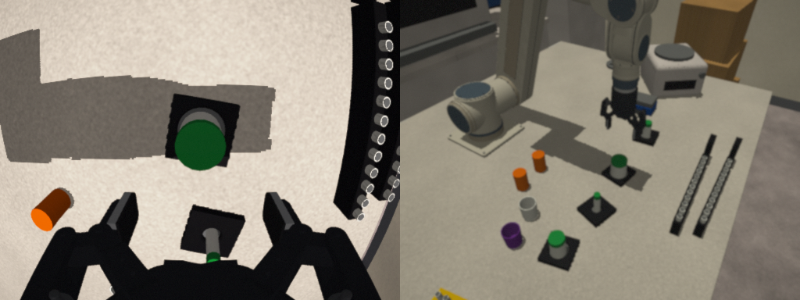

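All four pots stand upright in their wells, and the cup and tip box haven't been touched.

```bash
python3 -c "
from cell import job; print(job.hand_in())"
```

```text
the job is handed in; nothing more can be done
None
```

All four pots are in their matching wells, placed narrowest first: vial, small, medium, large. Each was lowered to within about 1 mm of its well floor (light contact felt on the small and large), then let go. I handed the job in at about 43 s, with the gripper open and well above the pots.

- **Final pictures:** all four pots stand upright, with their caps within about 5 mm of the well centres in every camera. Part of that is bias from the visible sides of the caps.
- **Forces:** the wrist force readings never passed about 7 N.
- **Cup and tip box:** I never touched them, and they look unmoved in the pictures. I did not measure their positions again at the end.
- **Disagreements:** the cameras differed by 2–5 mm on some cap and well positions, mostly in y. I used averages, which stayed inside the 5 mm gap around each pot, and saw no sign of a pot catching on a rim.

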